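Bin the dried-out red marker: pedal open, drop in, plunger shut

ROBOT

A 6-joint arm with a two-finger parallel gripper is mounted at the origin on a cart in front of the work surface, level with it; the furniture and walls round the work are solid. World frame = base frame: x ahead of the robot, y to its left, z up, the work surface at z = 0. Lengths are in mm, angles in rad, forces in N, time in s.
With the tool pointing down it reaches from about 350 to 850 mm from the base axis. Payload 8.1 kg.
Tool frame: the origin (TCP) lies on the centre line of the jaws, within the pads' length; the fingertips stand 11 mm ahead of it and the grasp point (between the pads) lies 8 mm behind it; z points along the fingers, y is the line along which they close (so a half turn about z gives the same grasp; the last joint's range is limited). The gripper opens to 85 mm and grips with 20 to 120 N. Pads are 22 mm wide; open, the fingers measure 114 mm over their backs; the gripper's body (76 mm by 85 mm) begins 54 mm behind the grasp point. The pads swing forward as they close: fully open they stand 13 mm farther back than shut.
Start: joints at [1.161, 0.13, 1.488, -0, 1.523, -0.085], TCP at [191.45, 568.641, 242.292] pointing down, gripper open.
Joint ranges: [-2.96, 2.96], [-0.89, 2.26], [0.02, 2.5], [-1.34, 4.48], [0, 2.73], [-2.66, 2.66]. Speed limits (rad/s): [2.39, 2.39, 2.79, 3.14, 3.14, 3.14].

INTERFACE

Orientations are given as a unit quaternion [w, x, y, z].
In Python, from cell import manip gives the robot as it stands.
- The arm moves only by the tool nudge_tcp, called after "Call:" as name(argument=value, ...) on one line, values as JSON. Schema: {"type":"object","properties":{"steps":{"type":"array","items":{"type":"number"},"minItems":4,"maxItems":80},"jaw":{"type":"number"},"clamp_n":{"type":"number"},"only":{"type":"string"},"quiet":{"type":"boolean"},"lines":{"type":"string"}},"required":["steps"],"additionalProperties":false}. steps is one flat list of numbers that holds 1 to 20 rows one after another, with no inner brackets; each row has 4 numbers: dx, dy, dz in mm, then a turn about the tool's z in rad; each row shifts and turns the commanded pose from where the row before left it, along the tool's axes as they then stand; what a row does not reach is not made up. A row lasts 1/8 s, in which the tool goes at most 62.5 mm and 0.188 rad, less where a joint would pass 70% of its speed; a pose out of reach is approached as far as the arm can. jaw is the finger opening in mm, set as the call begins (left out keeps the last). The fingers move at their own pace and stop on an object; clamp_n is the grip in N (left out, the last holds). Time passes only in rows, so rows that do not move let the fingers close. The tool returns the time, the measured TCP pose, the force, the opening and the grip force at its end. only (a regular expression) keeps the lines of the reply that match it, lines (a string "A,B") keeps lines A to B, and quiet returns only ok. Input that does not fit is refused with a message, and nothing moves.
- manip.get_obs(): the state, without advancing time (a new reading comes with each control period).
- manip.capture(name): name is "side" or "top"; returns a dict with "color" (420x560x3 uint8, red, green, blue), "fx", "fy", "cx", "cy" (pixels), "k1" (the pictures are not rectified: a ray, as slopes to the right and down, at radius r is drawn at 1 + k1 r^2 times it, then the intrinsics apply), "pose" (4x4, takes a point from camera to world coordinates). Camera axes: x right, y up, looking along -z (the intrinsics and any distortion apply to the point x, -y, -z); pixel columns grow to the right and rows downward; lengths in mm; the calibration is good to about 2 mm. A picture is of the moment at which its call begins. There is no depth.
- manip.finish_job(): hands the job in; it is judged then, once.
The state is a dict: "time_s": time; "joint_pos": joint angles; "qvel": joint speeds; "effort": joint torques, N m; "eef_pos": TCP position; "ee_rot": TCP orientation; "wrist_force": force on the tool from outside, world axes, zero at the start; "ft_torque": the same for the moment, N m; "grip_width": finger opening in mm; "grip_force": force on a finger pad.
Only numpy, scipy, OpenCV 4.12 (cv2) and the standard library are available. Lean on these libraries where they do the work, as an engineer would, in place of code of your own. Each camera call takes 0.05 s, during which the arm holds its last target. There are 200 camera calls.

TASK

Throw the dried-out red marker away: push the bin's front pedal right down to its stop, without forcing it, so that the lid swings over and stays open, then let the pedal come back up. Drop the red marker into the bin, then press the green plunger on the bin's side right down to its stop so that the lid falls shut, and leave the black and blue markers where they lie.

Things in the scene. Friction and masses are not known exactly. Their poses are not given: they have to be found in the camera images.
- bin: White benchtop bin with grey trim, fixed. Open box 172 (x) x 118 (y) x 105 mm high, walls 4 mm, inner floor 4 mm up. Origin: centre of the box's underside, on the worktop; -x is the front (pedal), +x the back (lid hinge), z up. On its left (+y) a white console, 87 mm high (x -47 to 17, y 58 to 130 mm), carries the plunger. Pushing any part of the bin with over 60 N is forcing it.
- bin_mouth (a point): Centre of the bin's open top, 105 mm above the worktop; the opening is 164 mm (bin x) by 110 mm (bin y). Axes as the bin's. Shut, the lid (white, 178 x 126 x 6 mm, top about 117 mm above the worktop) covers it. A wall cupboard hangs over the back of the worktop, from about 0.63 m ahead of the robot's base axis and 0.57 m up: keep the wrist clear of it.
- pedal_foot (a point): Point on the worktop straight below the middle of the pedal's tread; axes as the bin's. The tread, steel with black rubber ribs, is 74 mm wide (y) and 62 mm long (x), its middle 76 mm ahead of the bin's front wall. It is clamped on a stem at an unknown height: at rest its upper face is 45 to 65 mm above this point. That height is not reported; feel or see it.
- pedal (a joint): Pedal angle, rad: 0 = up, 0.30 = down on its stop, about 20 mm lower at the tread's middle, 65 mm ahead of its hinge. Spring and lid take about 7 N at the tread's middle, up to 16 N if the fingers drag on the tread; it springs back. It lifts the lid by 6 times its angle; only near the stop does the lid pass upright, fall over backwards and stay open. Let up earlier, the lid falls shut.
- lid (a joint): Lid angle, rad: 0 = shut, 1.57 = upright, 1.95 = fully open, leaning back, where it stays by itself. It is hinged along bin y, 90 mm behind the bin's centre and 111 mm up. Open, its free edge stands about 0.28 m above the worktop.
- plunger (a joint): Travel of the green plunger, m: 0 = up, 0.014 = down on its stop. Spring: 2.5 N to start, about 6 N at the stop; it comes back up when let go. Pressed down while the lid is open it tips the lid forward past upright, so that it falls shut.
- plunger_top (a point): Centre of the flat top of the green plunger head, a disc of 34 mm diameter, 121 mm above the worktop when up; on the bin's left side, 15 mm ahead of the bin's centre and 105 mm to the left of it (bin +y). Its z axis is up.
- marker_red: White marker pen with a red cap and end, 134 mm long along its y axis, 14 mm wide, 12 mm high, 13 to 23 g, lying flat on the worktop. Origin: middle of its underside, at worktop height.
- marker_black: The same pen with a black cap and end; leave it.
- marker_blue: The same pen with a blue cap and end; leave it.

How it is judged:
By the outcome, as a careful person would: the job done as asked, in the order asked, and still so for the second after the job is handed in, with the robot touching nothing.
It also fails if it takes over 72 s, if anything falls off the work surface, if the arm or the gripper's body presses on something with over 40 N, if the wrist force passes 120 N, or if a joint passes its speed limit or range.

## Working session

There is one attempt and no reset: what is moved stays moved. The work goes in short steps, Python scripts to look and compute and a tool call to move; the robot and the scene stay as the last step left them, time stands still between calls to the robot, and variables do not carry over. Pictures are saved under pics/ and viewed, at most 10 in all, crops included, and the job is handed in when it is done.

```bash
ls; mkdir -p pics; python3 - <<'E'
from cell import manip
import cv2
o=manip.get_obs(); print(o)
for n in("top","side"):
    c=manip.capture(n); cv2.imwrite(f"pics/{n}0.png",c["color"][:,:,::-1]); print(n,{k:(v.tolist() if hasattr(v,'tolist') else v) for k,v in c.items() if k!="color"})
E
```

```text
cell.py
pics
{'time_s': 0.0, 'joint_pos': array([ 1.16059957e+00,  1.31157765e-01,  1.48929505e+00,  2.44239161e-05,
        1.52301344e+00, -8.53997589e-02]), 'qvel': array([-0.00135442, -0.00123296, -0.00108464,  0.00139911,  0.0002434 ,
       -0.00026672]), 'effort': array([ 7.39658481e-04, -5.69394779e+01, -5.00558746e+01, -5.01318198e-05,
        1.42759213e-02,  1.87965850e-05]), 'eef_pos': array([191.22430533, 568.1425087 , 241.2377933 ]), 'ee_rot': array([-2.41594718e-04,  1.61686127e-01,  9.86841790e-01, -9.05196837e-04]), 'wrist_force': array([-0.09128362, -0.62618965, -0.11842151]), 'ft_torque': array([-0.007142  ,  0.01378696,  0.00578325]), 'grip_force': 0.0, 'grip_width': 85.16721975405537}
top {'fx': 511.1495234693472, 'fy': 511.1495234693472, 'cx': 285.595184941215, 'cy': 212.92822027457035, 'k1': -0.0014362875961026335, 'pose': [[0.008578784241643732, 0.997226780419062, -0.0739266722906369, 440.70076479858], [-0.9998590974722548, 0.009621167659366634, 0.013755665554175744, -47.43650949282106], [0.014428778981719322, 0.07379824894875388, 0.9971688065664682, 1257.4222100633517], [0.0, 0.0, 0.0, 1.0]]}
side {'fx': 404.7666999178486, 'fy': 404.7666999178486, 'cx': 291.3377590222089, 'cy': 209.61438399933138, 'k1': -0.10760093286064103, 'pose': [[-0.9586693414988527, 0.14132473518374394, -0.24694212458671555, 247.5800730600152], [-0.2844355517309163, -0.45456941961876873, 0.8440752689535367, 945.3644322639617], [0.00703637560719707, 0.879428201715581, 0.47597954519665453, 663.4901144965751], [0.0, 0.0, 0.0, 1.0]]}
```

View pics/top0.png

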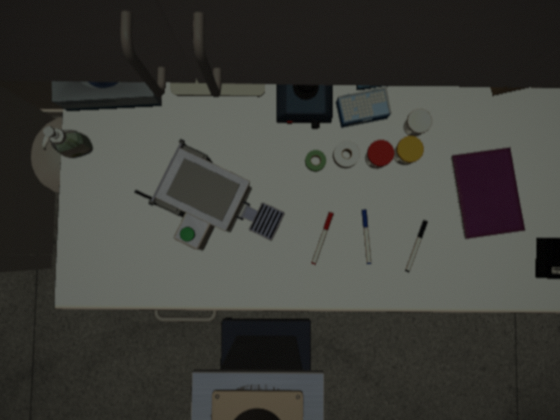

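View pics/side0.png

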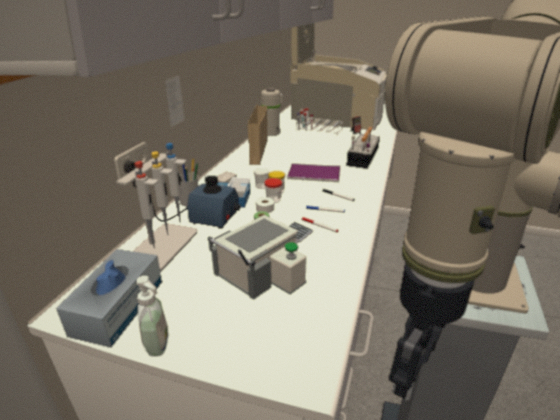

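The top view shows the bin turned, with its pedal at about (267,221), the plunger at (188,234) and the red marker from (330,213) to (315,263). In the side view the plunger is at (291,247), the pedal at (299,232) and the red marker at (320,225). I'll enlarge both.

```bash
python3 - <<'E'
import cv2
a=cv2.imread("pics/top0.png")[130:280,130:345]; a=cv2.convertScaleAbs(a,alpha=1.3)
cv2.imwrite("pics/top0c.png",cv2.resize(a,None,fx=3.7,fy=3.7,interpolation=cv2.INTER_CUBIC))
a=cv2.imread("pics/side0.png")[195:305,200:350]
cv2.imwrite("pics/side0c.png",cv2.resize(a,None,fx=5,fy=5,interpolation=cv2.INTER_CUBIC))
E
```

```text
(no output)
```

View pics/top0c.png

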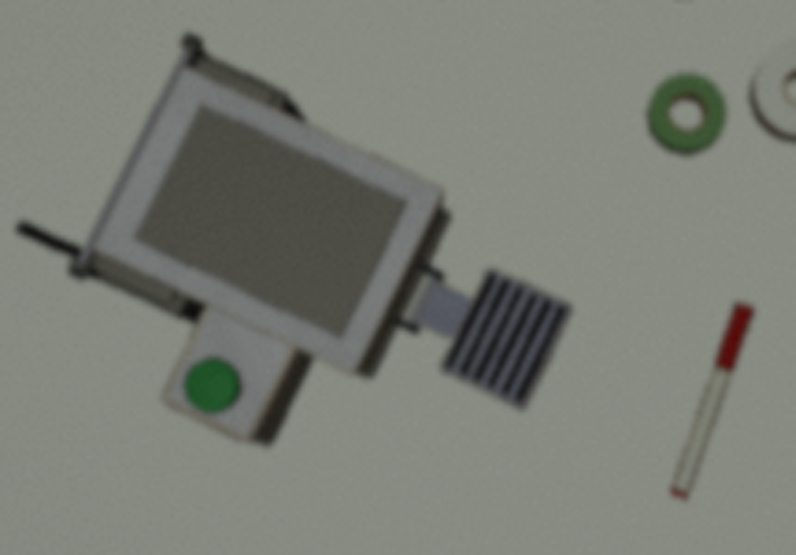

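View pics/side0c.png

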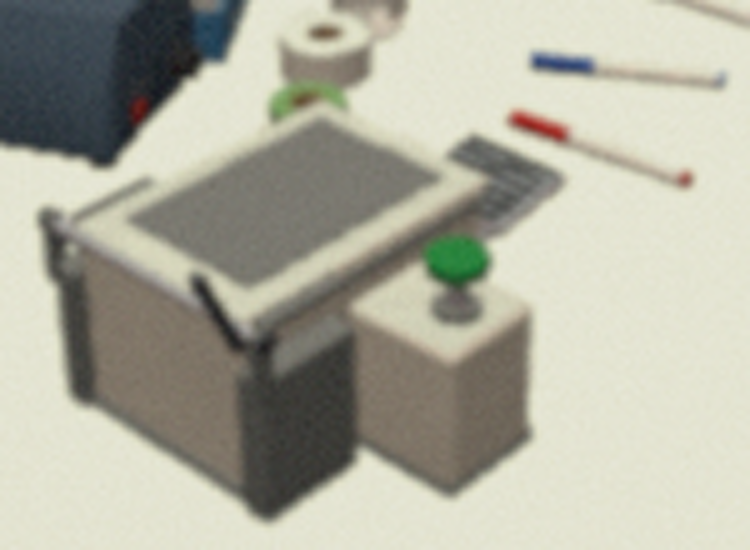

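The top crop shows the lid corners at about (190,65), (442,190), (353,373) and (92,252), and the tread corners at (490,270), (572,305), (523,408) and (443,370). The plunger is at (212,385), and the red pen runs from (743,303) to (679,495). In the side crop the visible tread corners are (475,137), (563,180) and (497,232).

```bash
cat > h.py <<'E'
import numpy as np, cv2
from scipy.optimize import least_squares
from cell import manip
def cams():
    return {n:manip.capture(n) for n in("top","side")}
def proj(c,P):
    P=np.atleast_2d(P); T=np.linalg.inv(c["pose"]); q=P@T[:3,:3].T+T[:3,3]
    s=np.c_[q[:,0],-q[:,1]]/(-q[:,2:3]); s=s*(1+c["k1"]*(s**2).sum(1,keepdims=True))
    return s*[c["fx"],c["fy"]]+[c["cx"],c["cy"]]
def unproj(c,uv,z):
    uv=np.atleast_2d(np.array(uv,float))
    f=lambda p:(proj(c,np.c_[p.reshape(-1,2),np.full(len(uv),z)])-uv).ravel()
    return least_squares(f,np.tile([450.,0],len(uv))).x.reshape(-1,2)
def b2w(p,P):
    P=np.atleast_2d(P).astype(float); c,s=np.cos(p[2]),np.sin(p[2])
    return np.c_[p[0]+c*P[:,0]-s*P[:,1],p[1]+s*P[:,0]+c*P[:,1],P[:,2]]
def totool(d,o=None):
    "world vector -> tool axes"
    from scipy.spatial.transform import Rotation as R
    o=o or manip.get_obs(); w,x,y,z=o["ee_rot"]; return R.from_quat([x,y,z,w]).inv().apply(d)
E
python3 - <<'E'
from h import *
C=cams(); t,s=C["top"],C["side"]
ct=lambda u:(np.array(u,float)+.5)/3.7-.5+130
cs=lambda u:(np.array(u,float)+.5)/5-.5+[200,195]
lid=np.array([[89,-63,117],[-89,-63,117],[-89,63,117],[89,63,117],[-15,105,121]])
lidpx=ct([(190,65),(442,190),(353,373),(92,252),(212,385)])
tr=np.array([[-131,-37],[-193,-37],[-193,37],[-131,37]]); trpx=ct([(490,270),(572,305),(523,408),(443,370)])
trs=cs([(475,137),(563,180),(497,232)])
def f(p):
    T=lambda o:b2w(p,np.c_[tr,np.full(4,p[3])])+[o[0],o[1],0]
    # p[4:6]: side camera offset in px
    return np.r_[(proj(t,b2w(p,lid))-lidpx).ravel(),(proj(t,T((0,0)))-trpx).ravel(),
     (proj(s,T((0,0)))[1:3]-trs[1:]).ravel()*1.0, (proj(s,b2w(p,lid[4:]))-cs((457,256))).ravel()]
r=least_squares(f,[450,180,1.1,55]); print(r.x, np.round(f(r.x),1))
p=r.x; np.save("bin.npy",p)
for h in(45,55,65): print(h, proj(s,b2w(p,np.c_[tr,np.full(4,h)])).round(1).tolist())
print(trs)
print("plunger",b2w(p,[-15,105,121]),"pedal",b2w(p,[-162,0,p[3]]),"mouth",b2w(p,[0,0,105]))
m=unproj(t,ct([(743,303),(679,495)]),8); print("marker",m,m.mean(0),np.linalg.norm(m[1]-m[0]), proj(s,np.c_[m,[8,8]]), cs([(512,118),(690,180)]))
E
```

```text
[579.22828342 125.08863271   1.1253256   20.87267342] [ -2.   -1.3   0.8  -0.6  -0.2   0.3  -1.1  -1.9  -0.7  -0.6   0.8   0.3
   1.6   2.1   1.4   1.7  -0.    0.7 -16.7   0.8  15.4  -0.7   0.2  -0.7]
45 [[281.5, 232.5], [295.6, 224.5], [314.7, 233.3], [300.7, 241.9]]
55 [[281.4, 229.5], [295.6, 221.6], [314.8, 230.4], [300.8, 238.9]]
65 [[281.4, 226.6], [295.7, 218.7], [314.9, 227.4], [300.8, 235.8]]
[[294.6 222. ]
 [312.2 230.6]
 [299.  241. ]]
plunger [[478.01220936 156.79519909 121.        ]] pedal [[509.42528304 -21.10145293  20.87267342]] mouth [[579.22828342 125.08863271 105.        ]]
marker [[ 537.84008315 -174.7537854 ]
 [ 410.67837821 -132.83793913]] [ 474.25923068 -153.79586227] 133.8918868759112 [[302.21612067 217.61169276]
 [337.97885396 229.87292268]] [[302.  218.2]
 [337.6 230.6]]
```

```bash
python3 - <<'E'
from h import *
C=cams(); t,s=C["top"],C["side"]
ct=lambda u:(np.array(u,float)+.5)/3.7-.5+130
cs=lambda u:(np.array(u,float)+.5)/5-.5+[200,195]
lid=np.array([[89,-63,117],[-89,-63,117],[-89,63,117],[89,63,117],[-15,105,121]])
lidpx=ct([(190,65),(442,190),(353,373),(92,252),(212,385)])
tr=np.array([[-131,-37],[-193,-37],[-193,37],[-131,37]]); trpx=ct([(490,270),(572,305),(523,408),(443,370)])
trs=cs([(475,137),(563,180),(497,232)])
def f(p):
    T=b2w(p,np.c_[tr,np.full(4,p[3])])
    return np.r_[(proj(t,b2w(p,lid))-lidpx).ravel(),(proj(t,T)-trpx).ravel(),
     (proj(s,T)[1:]-trs).ravel(), (proj(s,b2w(p,lid[4:]))-cs((457,250))).ravel()]
r=least_squares(f,[579,125,1.1,55],loss='soft_l1'); p=r.x; np.save("bin.npy",p)
print(p, np.round(f(p),1))
print("plunger",b2w(p,[-15,105,121]),unproj(t,lidpx[4],121),unproj(s,cs((457,253)),121),"pedal",b2w(p,[-162,0,p[3]]),"mouth",b2w(p,[0,0,105]))
o=manip.get_obs(); print(o["eef_pos"],o["time_s"])
E
```

```text
[578.48847664 125.96833593   1.14249037  51.2930549 ] [-3.1 -0.6  0.3 -1.1  0.1  0.3 -1.3 -0.8 -0.3 -0.   0.2 -1.5  1.7  0.1
  1.7  0.6 -0.5 -0.3  0.2  0.6  2.   0.6  1.5 -1.2  0.8  0.4]
plunger [[476.74310354 155.93296594 121.        ]] [[476.69279021 155.22402176]] [[478.26295564 157.32287169]] pedal [[511.20495548 -21.39830812  51.2930549 ]] mouth [[578.48847664 125.96833593 105.        ]]
[191.37098134 568.46404722 241.91191083] 0.3
```

So first call: closed gripper opening 0, move to (511,-21,120).

```bash
python3 - <<'E'
from h import *
o=manip.get_obs(); print(totool(np.array([511,-21,110])-o["eef_pos"],o)/20)
E
```

```text
[-24.55142901 -22.82792995   6.60993643]
```

Call:
nudge_tcp(steps=[-24.5,-22.8,2,0,-24.5,-22.8,2,0,-24.5,-22.8,2,0,-24.5,-22.8,2,0,-24.5,-22.8,2,0,-24.5,-22.8,2,0,-24.5,-22.8,2,0,-24.5,-22.8,2,0,-24.5,-22.8,2,0,-24.5,-22.8,2,0,-24.5,-22.8,11,0,-24.5,-22.8,11,0,-24.5,-22.8,11,0,-24.5,-22.8,11,0,-24.5,-22.8,11,0,-24.5,-22.8,11,0,-24.5,-22.8,11,0,-24.5,-22.8,11,0,-24.5,-22.8,11,0,-24.5,-22.8,11,0], jaw=0, clamp_n=40)

```text
time_s: 2.8
eef_pos: [510.8, -20.9, 112.0]
ee_rot: [0.0, 0.162, 0.987, 0.0]
wrist_force: [0.3, 0.7, -0.9]
grip_width: 0.3
grip_force: 0.0
```

```bash
python3 - <<'E'
from h import *
p=np.load("bin.npy")
o=manip.get_obs(); print(o["eef_pos"],o["joint_pos"],totool(b2w(p,[-163,0,85])[0]-o["eef_pos"],o),o["wrist_force"])
E
```

```text
[510.80565963 -20.94055972 112.02451928] [-1.41318248e-01 -6.40124185e-03  1.87519703e+00  4.23557232e-05
  1.27250683e+00 -1.38723372e+00] [-0.4137885  -1.30350706 27.02451448] [ 0.32843844  0.69651321 -0.93241193]
```

Call:
nudge_tcp(steps=[0,-1,15,0,0,0,13,0,0,0,10,0,0,0,5,0,0,0,5,0,0,0,0,0])

```text
time_s: 3.55
eef_pos: [510.2, -20.8, 65.1]
ee_rot: [0.0, 0.161, 0.987, -0.0]
wrist_force: [-4.4, -0.4, 7.3]
grip_width: -0.3
grip_force: 3.5
```

Call:
nudge_tcp(steps=[0,0,3,0,0,0,3,0,0,0,2,0,0,0,0,0])

```text
time_s: 4.05
eef_pos: [511.0, -21.6, 57.9]
ee_rot: [0.001, 0.161, 0.987, -0.001]
wrist_force: [-2.9, -4.8, 8.6]
grip_width: 0.0
grip_force: 4.5
```

Call:
nudge_tcp(steps=[0,0,2,0,0,0,0,0])

```text
time_s: 4.3
eef_pos: [511.0, -21.8, 56.0]
ee_rot: [0.001, 0.161, 0.987, -0.001]
wrist_force: [-4.5, -5.2, 10.0]
grip_width: 0.0
grip_force: 5.1
```

```bash
python3 - <<'E'
from h import *
C=cams()
cv2.imwrite("pics/s1.png",cv2.resize(C["side"]["color"][140:300,190:370,::-1],None,fx=4,fy=3.7,interpolation=cv2.INTER_CUBIC))
E
```

```text
(no output)
```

View pics/s1.png

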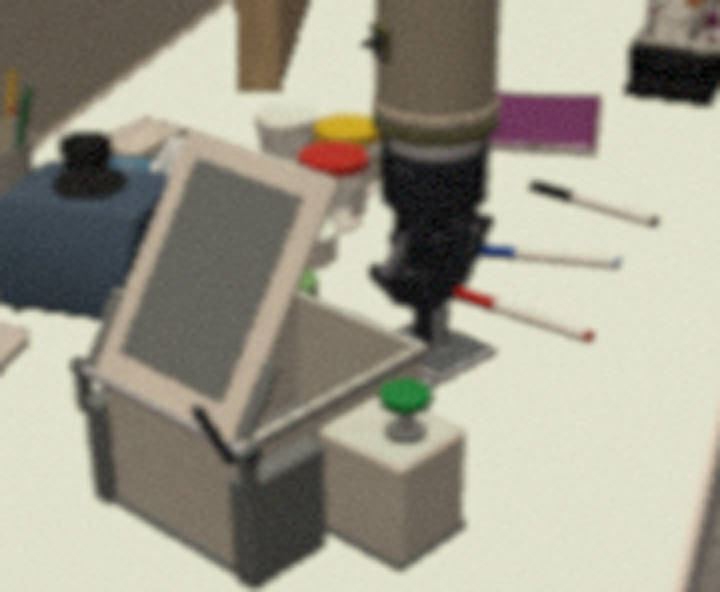

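The fingers are on the tread at about (430,345). The lid is roughly 60° up, with its free edge at (190–330, 140–185), so the pedal isn't at its stop yet.

Call:
nudge_tcp(steps=[0,0,2,0,0,0,2,0,0,0,0,0])

```text
time_s: 4.78
eef_pos: [511.0, -22.0, 51.9]
ee_rot: [0.001, 0.161, 0.987, -0.001]
wrist_force: [-2.5, -6.6, 7.8]
grip_width: -0.0
grip_force: 4.0
```

Call:
nudge_tcp(steps=[0,0,1,0,0,0,0,0])

```text
time_s: 5.03
eef_pos: [511.0, -22.0, 50.9]
ee_rot: [0.001, 0.161, 0.987, -0.001]
wrist_force: [-4.0, -5.9, 8.3]
grip_width: 0.3
grip_force: 4.6
```

Call:
nudge_tcp(steps=[0,0,1,0,0,0,1,0,0,0,0,0])

```text
time_s: 5.4
eef_pos: [511.0, -22.1, 49.0]
ee_rot: [0.001, 0.161, 0.987, -0.001]
wrist_force: [-4.2, -6.9, 8.1]
grip_width: 0.1
grip_force: 4.8
```

Call:
nudge_tcp(steps=[0,0,1,0,0,0,0,0])

```text
time_s: 5.65
eef_pos: [511.1, -22.2, 48.3]
ee_rot: [0.001, 0.161, 0.987, -0.001]
wrist_force: [-4.8, -7.7, 11.7]
grip_width: 0.0
grip_force: 6.6
```

Call:
nudge_tcp(steps=[0,0,0.5,0,0,0,0,0])

```text
time_s: 5.9
eef_pos: [511.2, -22.2, 48.1]
ee_rot: [0.001, 0.161, 0.987, -0.001]
wrist_force: [-6.7, -7.1, 16.2]
grip_width: 0.2
grip_force: 8.3
```

Call:
nudge_tcp(steps=[0,0,0.5,0,0,0,0,0])

```text
time_s: 6.15
eef_pos: [511.2, -22.2, 48.0]
ee_rot: [0.001, 0.161, 0.987, -0.001]
wrist_force: [-7.8, -7.7, 19.0]
grip_width: 0.1
grip_force: 10.0
```

Call:
nudge_tcp(steps=[0,0,0.7,0,0,0,0,0])

```text
time_s: 6.4
eef_pos: [511.3, -22.2, 47.8]
ee_rot: [0.001, 0.161, 0.987, -0.001]
wrist_force: [-11.7, -7.5, 23.5]
grip_width: 0.1
grip_force: 12.5
```

```bash
python3 - <<'E'
from h import *
C=cams()
cv2.imwrite("pics/s2.png",cv2.resize(C["side"]["color"][120:300,190:370,::-1],None,fx=3.3,fy=3.3,interpolation=cv2.INTER_CUBIC))
E
```

```text
(no output)
```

View pics/s2.png

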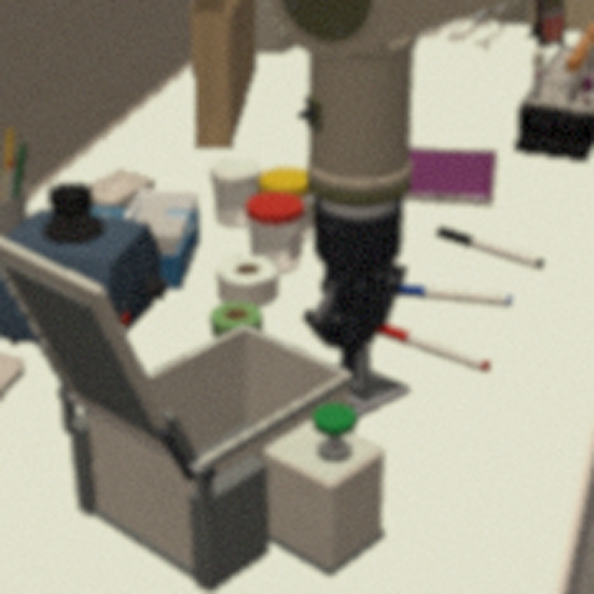

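The lid now leans back past upright, its free edge at (0–100, 240–290) in the crop, and the pedal is on its stop at 24 N. I'll lift off and go to above the marker.

Call:
nudge_tcp(steps=[0,0,-6,0,0,0,-8,0,0,0,-10,0,0,0,-12,0,0,0,-15,0])

```text
time_s: 7.12
eef_pos: [509.6, -20.7, 96.1]
ee_rot: [-0.0, 0.162, 0.987, -0.0]
wrist_force: [0.1, 0.1, 0.6]
grip_width: -0.0
grip_force: 0.0
```

```bash
python3 - <<'E'
from h import *
o=manip.get_obs(); print(o["eef_pos"],o["wrist_force"],totool(np.array([474.3,-153.8,60])-o["eef_pos"],o))
E
```

```text
[509.56638049 -20.70858042  96.09856633] [0.10292642 0.13642842 0.5939081 ] [  -9.06062221 -137.38022905   36.12101659]
```

Call:
nudge_tcp(steps=[-1,-20,0,0,-2,-29,0,0,-2,-30,6,0,-2,-30,12,0,-2,-28,18,0,0,0,0,0,0,0,0,0], jaw=40)

```text
time_s: 8.0
eef_pos: [475.1, -153.3, 60.3]
ee_rot: [0.0, 0.162, 0.987, 0.0]
wrist_force: [1.0, -0.1, -0.2]
grip_width: 40.4
grip_force: 0.0
```

```bash
python3 - <<'E'
from h import *
o=manip.get_obs(); print(o["eef_pos"],o["wrist_force"],totool(np.array([474.3,-153.8,14])-o["eef_pos"],o))
s=manip.capture("side")
cv2.imwrite("pics/s3.png",cv2.resize(s["color"][150:270,250:410,::-1],None,fx=4.5,fy=4.5,interpolation=cv2.INTER_CUBIC))
print(proj(s,np.array([[474.3,-153.8,8],o["eef_pos"]+[0,0,-8]])))
E
```

```text
[ 475.13936009 -153.31270036   60.26876939] [ 0.96697663 -0.07662791 -0.23033212] [ 0.65657194 -0.74335832 46.26831895]
[[319.64543961 223.5899612 ]
 [319.92077863 211.50001951]]
```

View pics/s3.png

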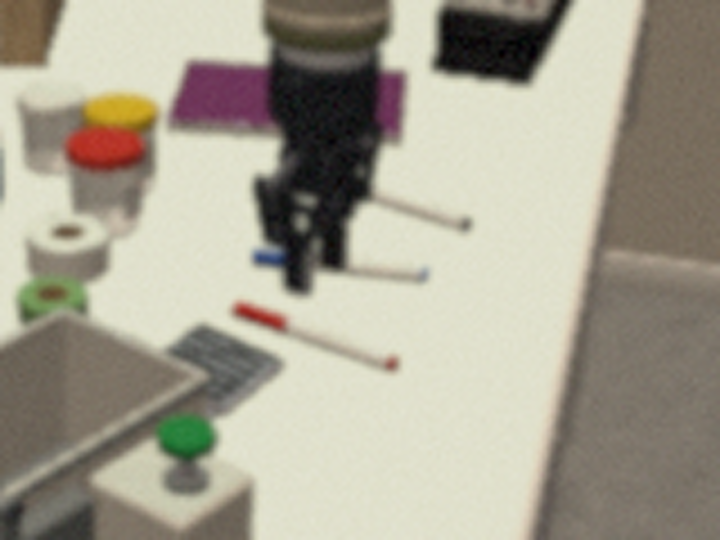

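The fingers are above the marker, with tips near (300,285) and (335,265) and the pen from (240,308) to (393,364). The pedal is back up. I'll descend and grip.

Call:
nudge_tcp(steps=[0.5,-0.7,15,0,0,0,15,0,0,0,10,0,0,0,5,0,0,0,0,0,0,0,0,0])

```text
time_s: 8.8
eef_pos: [474.5, -154.2, 15.0]
ee_rot: [0.0, 0.162, 0.987, -0.0]
wrist_force: [-0.3, -0.7, -0.4]
grip_width: 40.1
grip_force: 0.0
```

Call:
nudge_tcp(steps=[0,0,0,0,0,0,0,0,0,0,0,0,0,0,0,0,0,0,0,0], jaw=5, clamp_n=40)

```text
time_s: 9.43
eef_pos: [474.6, -154.3, 15.2]
ee_rot: [0.001, 0.162, 0.987, -0.0]
wrist_force: [-0.1, 0.2, 5.8]
grip_width: 12.0
grip_force: 39.8
```

Call:
nudge_tcp(steps=[0,0,-6,0,0,0,-15,0,0,0,-25,0,0,0,-30,0.1,0,0,-30,0.174,0,0,-30,0.175,0,0,-20,0.175,0,0,-10,0.175,0,0,0,0.175,0,0,0,0.175,0,0,0,0.175,0,0,0,0.175,0,0,0,0.175,0,0,0,0,0,0,0,0])

```text
time_s: 11.3
eef_pos: [474.1, -154.0, 181.0]
ee_rot: [0.0, 0.84, 0.543, 0.0]
wrist_force: [-0.1, -0.3, -0.4]
grip_width: 11.7
grip_force: 39.1
```

```bash
python3 - <<'E'
from h import *
p=np.load("bin.npy")
o=manip.get_obs(); print(o["joint_pos"],totool(b2w(p,[-5,0,180])[0]-o["eef_pos"],o), totool([np.cos(p[2]),np.sin(p[2]),0],o))
E
```

```text
[-4.17022155e-01 -1.09824705e-01  1.84277171e+00 -3.13143733e-06
  1.40826422e+00  6.95178055e-03] [293.15239399 -20.08173364   1.03510246] [9.99990615e-01 4.33251296e-03 1.21387625e-06]
```

Call:
nudge_tcp(steps=[20,-2,0,0,30,-2,0,0,32,-2,0,0,32,-2,0,0,32,-2,0,0,32,-2,0,0,32,-2,0,0,32,-2,0,0,30,-2,0,0,21,-2,0,0,0,0,0,0,0,0,0,0])

```text
time_s: 12.8
eef_pos: [577.3, 120.2, 180.5]
ee_rot: [0.0, 0.841, 0.541, -0.0]
wrist_force: [0.2, 0.5, -0.4]
grip_width: 11.7
grip_force: 39.1
```

```bash
python3 - <<'E'
from h import *
p=np.load("bin.npy")
o=manip.get_obs(); print(totool(b2w(p,[-5,0,80])[0]-o["eef_pos"],o))
C=cams()
a=cv2.resize(C["side"]["color"][110:310,180:360,::-1],None,fx=2.2,fy=2.2); b=cv2.resize(C["top"]["color"][130:330,130:310,::-1],None,fx=2.2,fy=2.2)
cv2.imwrite("pics/s4.png",np.hstack([a,b]))
E
```

```text
[  0.77559444  -1.30473142 100.48397113]
```

View pics/s4.png

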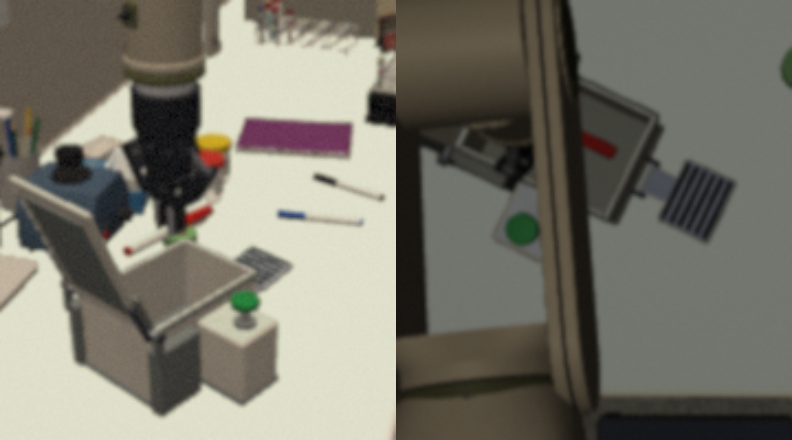

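The marker is held over the mouth along the bin's length, cap tip at (612,153) in the top half, inside the front wall and clear of the open lid. I'll lower and release it.

Call:
nudge_tcp(steps=[0,-1,15,0,0,0,20,0,0,0,25,0,0,0,20,0,0,0,15,0,0,0,5,0,0,0,0,0])

```text
time_s: 13.78
eef_pos: [576.7, 121.3, 80.5]
ee_rot: [-0.0, 0.841, 0.541, -0.0]
wrist_force: [-0.8, -0.3, 0.2]
grip_width: 11.8
grip_force: 39.1
```

Call:
nudge_tcp(steps=[0,0,0,0,0,0,0,0,0,0,0,0,0,0,0,0,0,0,0,0,0,0,0,0], jaw=36)

```text
time_s: 14.52
eef_pos: [576.6, 121.2, 80.6]
ee_rot: [-0.0, 0.841, 0.541, -0.0]
wrist_force: [0.1, 0.9, 0.4]
grip_width: 36.1
grip_force: 0.0
```

Call:
nudge_tcp(steps=[0,0,-15,0,0,0,-25,0,0,0,-30,0,0,0,-30,0,0,0,-20,0,0,0,0,0])

```text
time_s: 15.28
eef_pos: [577.9, 121.4, 203.1]
ee_rot: [0.001, 0.841, 0.541, 0.002]
wrist_force: [0.6, 0.2, 0.2]
grip_width: 35.6
grip_force: 0.0
```

```bash
python3 - <<'E'
from h import *
p=np.load("bin.npy")
o=manip.get_obs(); print(totool(b2w(p,[-15,105,170])[0]-o["eef_pos"],o))
E
```

```text
[ -10.6485899  -106.50887093   32.73418185]
```

Call:
nudge_tcp(steps=[-2,-14,4,0,-2,-17,4,0,-2,-18,5,0,-2,-18,5,0,-2,-18,5,0,-1,-17,5,0,0,-14,5,0,0,0,0,0,0,0,0,0], jaw=0, clamp_n=40)

```text
time_s: 16.4
eef_pos: [466.9, 159.3, 167.6]
ee_rot: [0.0, 0.841, 0.541, 0.0]
wrist_force: [-0.1, 0.9, -0.5]
grip_width: 0.2
grip_force: 0.0
```

```bash
python3 - <<'E'
from h import *
p=np.load("bin.npy")
o=manip.get_obs(); print(totool(b2w(p,[-16,114,140])[0]-o["eef_pos"],o))
C=cams()
a=cv2.resize(C["side"]["color"][110:310,180:360,::-1],None,fx=2.2,fy=2.2); b=cv2.resize(C["top"]["color"][130:330,130:310,::-1],None,fx=2.2,fy=2.2)
cv2.imwrite("pics/s5.png",np.hstack([a,b]))
E
```

```text
[ 0.05640855  1.37580143 27.6016386 ]
```

View pics/s5.png

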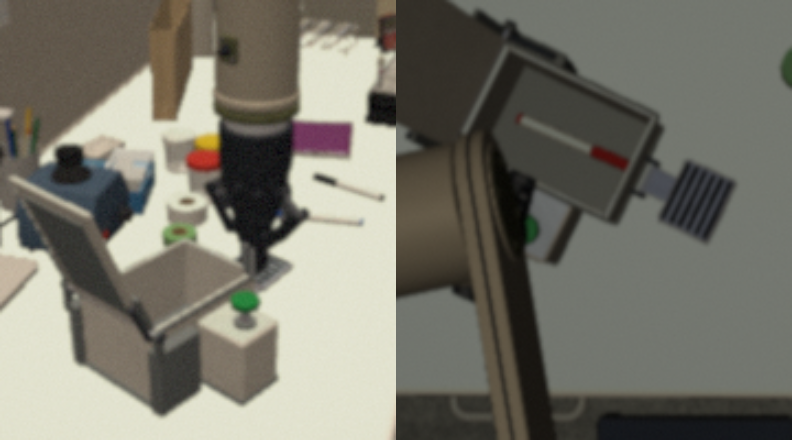

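The marker lies on the bin floor, from (518,120) to (628,162), and the fingers are over the plunger. Next I'll press it in small steps, feeling for the stop.

Call:
nudge_tcp(steps=[0,1.4,8,0,0,0,12,0,0,0,8,0,0,0,4,0,0,0,4,0,0,0,4,0,0,0,4,0,0,0,0,0])

```text
time_s: 17.5
eef_pos: [467.8, 158.8, 123.8]
ee_rot: [0.0, 0.841, 0.541, 0.0]
wrist_force: [-2.8, 0.0, 5.6]
grip_width: 0.1
grip_force: 2.2
```

Call:
nudge_tcp(steps=[0,0,2,0,0,0,0,0])

```text
time_s: 17.75
eef_pos: [468.0, 158.9, 121.9]
ee_rot: [0.0, 0.841, 0.541, 0.0]
wrist_force: [-2.1, 0.2, 5.6]
grip_width: 0.1
grip_force: 2.4
```

Call:
nudge_tcp(steps=[0,0,1,0,0,0,0,0])

```text
time_s: 18.0
eef_pos: [468.0, 158.9, 120.8]
ee_rot: [0.0, 0.841, 0.541, 0.0]
wrist_force: [-1.8, -0.5, 4.4]
grip_width: 0.0
grip_force: 2.5
```

Call:
nudge_tcp(steps=[0,0,1,0,0,0,1,0,0,0,0,0])

```text
time_s: 18.38
eef_pos: [468.0, 158.9, 118.9]
ee_rot: [0.0, 0.841, 0.541, 0.0]
wrist_force: [-3.0, -0.6, 5.6]
grip_width: 0.2
grip_force: 2.8
```

Call:
nudge_tcp(steps=[0,0,1,0,0,0,0,0])

```text
time_s: 18.62
eef_pos: [468.0, 158.9, 118.0]
ee_rot: [0.0, 0.841, 0.541, 0.0]
wrist_force: [-3.3, -0.9, 6.7]
grip_width: -0.2
grip_force: 3.4
```

Call:
nudge_tcp(steps=[0,0,0.7,0,0,0,0,0])

```text
time_s: 18.88
eef_pos: [468.1, 158.9, 118.0]
ee_rot: [0.0, 0.841, 0.541, 0.0]
wrist_force: [-6.1, -1.4, 12.0]
grip_width: 0.1
grip_force: 6.2
```

Call:
nudge_tcp(steps=[0,0,0.8,0,0,0,0,0,0,0,0,0,0,0,0,0])

```text
time_s: 19.38
eef_pos: [468.1, 158.9, 117.9]
ee_rot: [0.0, 0.841, 0.541, 0.0]
wrist_force: [-9.1, -2.4, 18.8]
grip_width: 0.2
grip_force: 9.3
```

Call:
nudge_tcp(steps=[0,0,-3,0,0,0,-8,0,0,0,-15,0,0,-10,-20,0,0,-20,-20,0,0,-30,-20,0,0,-30,0,0,0,-30,0,0,0,0,0,0,0,0,0,0])

```text
time_s: 20.62
eef_pos: [359.1, 208.5, 202.6]
ee_rot: [0.0, 0.841, 0.541, 0.0]
wrist_force: [0.2, 0.0, 0.4]
grip_width: -0.2
grip_force: 0.0
```

```bash
python3 - <<'E'
from h import *
o=manip.get_obs(); print(o["wrist_force"])
C=cams()
a=cv2.resize(C["side"]["color"][130:310,180:360,::-1],None,fx=2.2,fy=2.2); b=cv2.resize(C["top"]["color"][130:310,130:310,::-1],None,fx=2.2,fy=2.2)
cv2.imwrite("pics/s6.png",np.hstack([a,b]))
E
```

```text
[0.21808711 0.00451403 0.36248906]
```

View pics/s6.png

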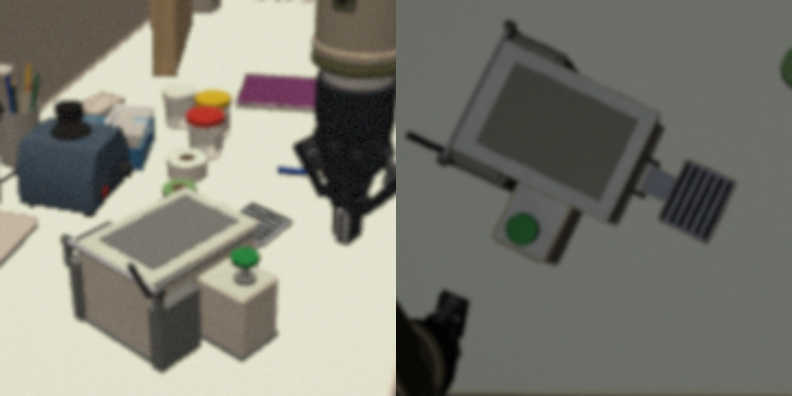

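The lid is shut, the plunger is up at (244,257), the pedal is up, and the arm is clear of everything. Handing in.

```bash
python3 -c "
from cell import manip
print(manip.finish_job())"
```

```text
the job is handed in; nothing more can be done
None
```

The job is handed in at about 21 s: the red marker is in the bin, the lid is shut, pedal and plunger were each pressed to their stops (about 24 N and 19 N) and are back up, and the black and blue markers were not touched.

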